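# Load the drilling template into the marking unit's slide-out tray

## Task

Pull the marking unit's tray out until it locks, lower the rectangular drilling template (do not drop it) onto the tray's two pins so that it lies flat with both pins through its holes, then press the release tab and push the tray fully home with the template in it. Leave the round template, the pieces of pipe and fittings, the tub and the tools where they are.

Things in the scene. Friction and masses are not known exactly. Their poses are not given: they have to be found in the camera images.
- tray (a joint): How far the tray is pulled out of the marking unit, m: 0 fully home, 0.140 at the end stop. About 2 N of friction holds it where it is left. Near the end it takes a few newtons more, then a sprung pawl snaps up and locks it from 0.136 on (up to 4 mm of play remains); once locked it cannot be pushed back unless the release is pressed. It may start slightly open.
- release (a joint): How far the release tab is pressed, m: 0 up, 0.008 fully down. It springs back up; it begins to move at 1.5 N and is fully down at 5 N. When locked, the tab must be held down by at least 6 mm while the tray is pushed in by the first 15 mm; after that it may be let go.
- handle (a point): Middle of the tray's pull handle, a round level steel bar 10 mm thick, 100 mm long across the tray's front, its centre 50 mm in front of the panel's face and 55 mm above the table. Fingers reach it from above, free on both sides. Moves with the tray. Axes as the tray's: x level, into the unit (the tray pulls out along -x), y along the bar to the left, z up.
- tab (a point): Middle of the top of the release tab, a dark steel ledge 40 mm (x) by 34 mm (y) in front of the tray's grey front panel, 115 mm left (+y) of the handle's middle, top 60 mm above the table when up. The panel's face is 21 mm farther in (+x); its top edge is 85 mm above the table, so a finger on the tab can push the panel. Moves with tray and tab. Axes as the tray's.
- pins (a point): Point on the tray's floor midway between its two upright steel pins, which stand 45 mm either side along y, 8 mm thick, 25 mm tall, tips tapered. Floor 18 mm above the table, 158 (x) by 156 mm (y) inside walls 22 mm high. When pulled out, the point is 68 mm in front of the housing and 74 mm behind the tray's front panel. Moves with the tray. Axes as the tray's.
- template: Rectangular aluminium drilling template, a plate 80 mm (x) by 120 mm (y) by 8 mm with two 11 mm through holes at y = +45 and -45 mm on its long middle line, and a grip block upright in the middle of its top: 14 mm thick (x), 50 mm long (y), its top 53 mm above the plate's underside. About 0.28 kg. Origin: centre of the underside; z up. It may go on the pins either way round.
- marker: The marking unit: a grey steel chassis 252 mm wide, 270 mm deep, fixed to the table; housing 92 mm high with a clear window over the tray (84 mm clear height), a box 172 mm high at its rear. Origin: on the table, middle of the housing's front edge. x runs from front to rear.
- disc: Round aluminium template, 96 mm across, 8 mm thick, with a round knob to 38 mm height. No locating holes; not wanted. Origin: centre of underside.
- fitting: Loose brass fitting, 34 mm across and 38 mm tall, standing on the table to the right of the tray. Origin: centre of underside.
- pipe_end: Loose steel pipe offcut, 42 mm across and 75 mm tall, standing on the table to the left of the tray. Origin: centre of underside.
- elbow: Loose brass fitting, 28 mm across, 30 mm tall, standing on the left of the table. Origin: centre of underside.
- tub: White plastic tub, 84 mm across, 95 mm tall, on the left. Origin: centre of underside.
- wrench: Wrench, 190 mm long, lying on the left of the table.
- driver: Screwdriver lying at the right of the table near the robot.
There are look-alikes about, which are no part of the job. What is shaped like the template but blue or pink is not meant.

How it is judged:
By the outcome, as a careful person would: the job done as asked, in the order asked, and still so for the second after the job is handed in, with the robot touching nothing.
It also fails if it takes over 64 s, if anything falls off the work surface, if the arm or the gripper's body presses on something with over 40 N, if the wrist force passes 120 N, or if a joint passes its speed limit or range.

## Robot

A 7-joint arm with a two-finger parallel gripper is mounted at the origin on the work surface. World frame = base frame: x ahead of the robot, y to its left, z up, the work surface at z = 0. Lengths are in m, angles in degrees, forces in N, time in s.
With the tool pointing down it reaches from about 0.425 to 0.875 m from the base axis. Payload 4.7 kg.
Tool frame: the origin (TCP) lies between the finger pads; the fingertips stand 22 mm ahead of it and the grasp point (between the pads) lies 3 mm ahead of it (env.tip_reach is the distance from the TCP to the fingertips, in m); z points along the fingers, y is the line along which they close (so a half turn about z gives the same grasp; the last joint's range is limited). The gripper opens to 87 mm and grips with 3 to 60 N. Pads are 19 mm wide; open, the fingers measure 117 mm over their backs; the gripper's body (75 mm by 190 mm) begins 51 mm behind the grasp point.
Start: joints at [69.563, 18.392, -4.016, 83.108, 1.295, 78.541, -3.26], TCP at [0.236, -0.606, 0.245] pointing down, gripper open.
Joint ranges: [-163.93, 163.93], [-17.29, 119.83], [-79.2, 71.16], [3.27, 140.29], [-89.18, 269.18], [5.43, 117.66], [-154.24, 154.24]. Speed limits (degrees/s): [147.25, 147.25, 180, 180, 180, 180, 180].

## Interface

Orientations are given as [roll, pitch, yaw] about the fixed x, y, z axes, in that order (R = Rz(yaw) Ry(pitch) Rx(roll)).
In Python, from cell import env gives the robot as it stands.
- The arm moves only by the shell command python3 -m creep 'ROWS' [FORCE]. ROWS is JSON, one flat list of numbers, 7 for each row, row after row: the finger opening in mm, from 0 to 87, then the shift along the tool's x, y, z in units of 30 mm (1.0 is 30 mm), then the turn, a rotation vector about the tool's x, y, z in units of 6 degrees (1.0 is 6 degrees). A call has 1 to 12 rows; each row is the pose to reach, as a shift and turn from the pose commanded when the call began, along the tool's axes at that moment; what a row does not reach only later rows make up. A row lasts 1/10 s, in which the tool goes at most 50 mm and 8.59 degrees, less where a joint would pass 70% of its speed; a pose out of reach is approached as far as the arm can. A call with a gripper value outside its range is refused whole. The fingers move at their own pace and stop on an object; FORCE is the grip in N (left out, the last holds). Time passes only in rows, so rows that repeat a pose let the fingers close. It gives the time, the measured TCP pose, the force, the opening and the grip force at its end, in the units of the state.
- env.get_obs(): the state, without advancing time (a new reading comes with each control period).
- env.read_camera(name): name is "side" or "top" or "wrist"; returns a dict with "color" (420x560x3 uint8, red, green, blue), "depth" (420x560 float32, m along the optical axis (not along the pixel's ray), 0 where there is no reading), "fovy" (degrees; the focal length in pixels is half the picture's height over the tangent of half this angle, whatever the lens; pixels are square), "cx", "cy" (the principal point, pixels), "D" ([k1, k2, p1, p2, k3] as OpenCV has them; the pictures are not rectified), "R" (3x3) and "t" (3): a world point X has camera coordinates R X + t. Camera axes: x right, y down, z forward; pixel columns grow to the right and rows downward; lengths in m; the calibration is good to about 2 mm. A picture is of the moment at which its call begins.
- env.sign_off(): hands the job in; it is judged then, once.
The state is a dict: "time_s": time; "qpos": joint angles; "joint_velocities": joint speeds; "effort": joint torques, N m; "tool_pos": TCP position; "tool_rot": TCP orientation; "force": force on the tool from outside, world axes, zero at the start; "wrist_torque": the same for the moment, N m; "grip_width": finger opening in m; "grasp_force": force on a finger pad.
Only numpy, scipy, OpenCV 4.12 (cv2) and the standard library are available. Lean on these libraries where they do the work, as an engineer would, in place of code of your own. Each camera call takes 0.05 s, during which the arm holds its last target. There are 200 camera calls.

## Working session

There is one attempt and no reset: what is moved stays moved. The work goes in short steps, Python scripts to look and compute and a shell command to move; the robot and the scene stay as the last step left them, time stands still between calls to the robot, and variables do not carry over. Pictures are saved under pics/ and viewed, at most 12 in all, crops included, and the job is handed in when it is done.

```bash
ls; mkdir -p pics; cat > h.py <<'E'
import numpy as np, cv2
from cell import env
from scipy.spatial.transform import Rotation as Ro
def cam(n,save=None):
    c=env.read_camera(n)
    f=210/np.tan(np.radians(c["fovy"]/2)); c["K"]=np.array([[f,0,c["cx"]],[0,f,c["cy"]],[0,0,1]])
    c["D"]=np.array(c["D"],float); c["R"]=np.array(c["R"]); c["t"]=np.array(c["t"])
    if save: cv2.imwrite("pics/"+save,c["color"][:,:,::-1])
    return c
def cloud(c):
    h,w=c["depth"].shape; u,v=np.meshgrid(np.arange(w),np.arange(h))
    p=cv2.undistortPoints(np.stack([u,v],-1).reshape(-1,1,2).astype(np.float64),c["K"],c["D"]).reshape(h,w,2)
    d=c["depth"][...,None]; P=np.concatenate([p*d,d],-1)
    return (P-c["t"])@c["R"]
def on_plane(c,uv,z):
    p=cv2.undistortPoints(np.array(uv,float).reshape(-1,1,2),c["K"],c["D"]).reshape(-1,2)
    r=np.c_[p,np.ones(len(p))]@c["R"]; o=-c["R"].T@c["t"]
    return o+r*((z-o[2])/r[:,2:])
def tool():
    o=env.get_obs(); return np.array(o["tool_pos"]),Ro.from_euler("xyz",o["tool_rot"],degrees=True)
def rows_to(pos,yaw):
    p,R=tool(); T=Ro.from_euler("xyz",[180,0,yaw],degrees=True)
    return np.round(R.inv().apply(np.array(pos)-p)/.03,2), np.round(np.degrees((R.inv()*T).as_rotvec())/6,2)
E
python3 - <<'E'
from h import *
a=cam("top","top0.png");b=cam("side","side0.png")
o=env.get_obs();print(o)
print(-a["R"].T@a["t"],-b["R"].T@b["t"],a["fovy"],a["D"])
E
```

```text
pics
{'time_s': 0.1, 'qpos': array([69.56224561, 18.43319463, -4.01463844, 83.16728205,  1.29504201,
       78.53930627, -3.25981761]), 'joint_velocities': array([ 0.14299041, -0.10588831,  0.01807283, -0.04875218,  0.05399604,
       -0.01877983, -0.06945372]), 'effort': array([-3.08535455e-04, -4.92572093e+01, -4.05341852e-01, -3.13396060e+01,
       -6.39158813e-02,  3.95520532e-02,  1.10549520e-04]), 'tool_pos': array([ 0.23532512, -0.60543076,  0.24359457]), 'tool_rot': array([-1.79905444e+02,  5.68634065e-03,  2.12466829e+01]), 'force': array([0.08133155, 0.19910646, 0.72351057]), 'wrist_torque': array([ 0.00825888, -0.05951291,  0.00440824]), 'grasp_force': 0.0, 'grip_width': 0.08691743029711618}
[ 0.37041271 -0.03984431  1.33619975] [-0.05603176  0.66755039  0.59522108] 48.086173048947344 [-0.08824393  0.          0.          0.          0.        ]
```

View pics/top0.png

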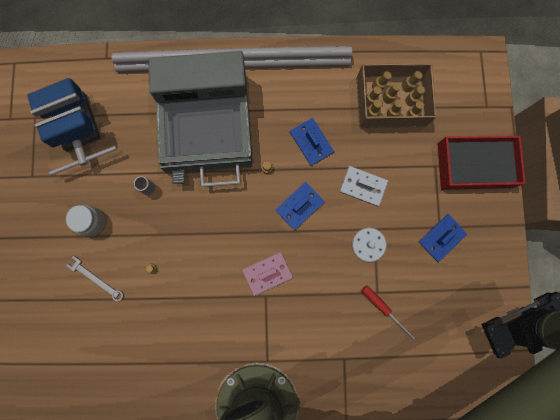

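View pics/side0.png

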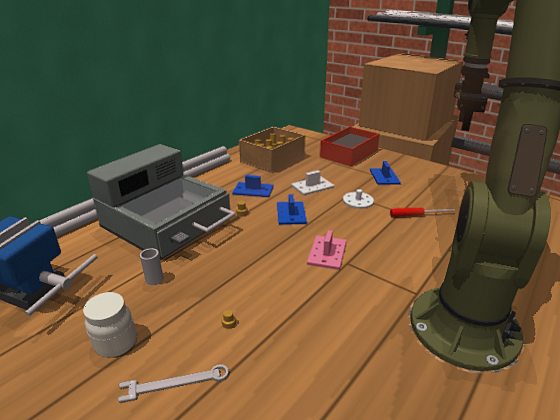

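Top view candidates: aluminium rectangular plate (365,186), which matches the description. Look-alikes are blue plates (312,142), (300,206), (443,238), the pink plate (267,274) and the round disc (370,245). The handle is at (220,183), the tab at (178,176). Next I check the choice in a close crop and measure.

```bash
python3 - <<'E'
from h import *
c=cam("top"); P=cloud(c); col=c["color"].astype(int)
im=cv2.resize(c["color"][120:250,130:410,::-1],None,fx=2.8,fy=2.8,interpolation=cv2.INTER_CUBIC); cv2.imwrite("pics/crop1.png",im)
u,v=np.meshgrid(np.arange(560),np.arange(420))
def box(n,u0,u1,v0,v1,z0,z1):
    m=(u>=u0)&(u<=u1)&(v>=v0)&(v<=v1)&(P[...,2]>z0)&(P[...,2]<z1); q=P[m]
    r=cv2.minAreaRect((q[:,:2]*1000).astype(np.float32)); print(n,m.sum(),q.mean(0).round(4),np.round(r[0],1),np.round(r[1],1),round(r[2],1))
box("plate",338,392,162,210,.004,.015)
box("grip",338,392,162,210,.040,.06)
box("handle",195,245,166,190,.045,.07)
box("tab",170,188,168,184,.045,.07)
box("panel",155,255,150,172,.078,.090)
box("housing",155,255,95,170,.085,.10)
box("rear",145,255,50,110,.16,.18)
box("fitting",258,276,158,176,.03,.05)
box("pipe",130,156,172,198,.06,.09)
E
```

```text
plate 1030 [ 0.6038 -0.3219  0.0081] [ 604.2 -326.6] [155.7 140.4] 88.3
grip 101 [ 0.6038 -0.3216  0.0514] [ 604.7 -322.4] [47.4 14.8] 67.6
handle 297 [0.6293 0.0921 0.0582] [634.6  93. ] [ 57.1 123.1] 1.7
tab 208 [0.6377 0.2018 0.0599] [636.8 199. ] [43.  51.9] 2.9
panel 606 [0.6788 0.135  0.0866] [680.9 123.9] [ 48.4 247.4] 1.1
housing 5470 [0.7545 0.1269 0.0901] [752.4 127.3] [185.7 252. ] 3.1
rear 3504 [0.8875 0.1337 0.1716] [889.5 134.4] [105.9 251.1] 3.0
fitting 56 [ 0.6634 -0.045   0.0375] [663.5 -44.4] [19.8 22.1] 88.6
pipe 105 [0.6151 0.3001 0.072 ] [615.2 300.3] [40.6 41.1] 1.6
```

View pics/crop1.png

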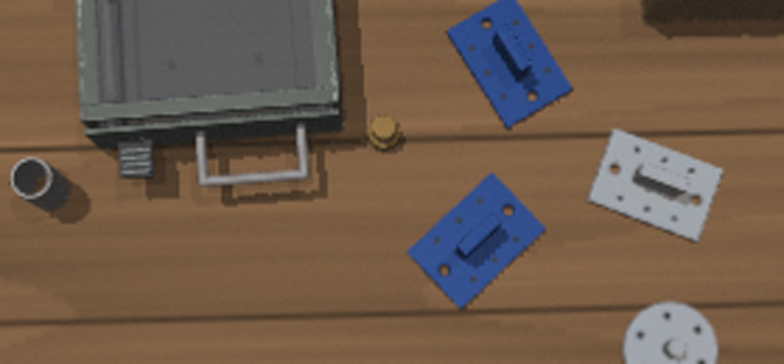

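The crop shows the bare-aluminium plate with two large holes and a grip block (template, crop (655,185)). The handle bar runs from crop (202,182) to (308,174), and the tab is at (135,158). Next I compute the handle position and the first move.

```bash
cat >> h.py <<'E'
def tray_axes(yaw=3.0):
    a=np.radians(yaw); return np.array([np.cos(a),np.sin(a)]),np.array([-np.sin(a),np.cos(a)])
E
python3 - <<'E'
from h import *
c=cam("top")
q=on_plane(c,[[202.5,185],[240,182.2],[221.2,183.6]],.058);print(q.round(4))
P=cloud(c);u,v=np.meshgrid(np.arange(560),np.arange(420))
X,Y=tray_axes()
m=(u>195)&(u<246)&(v>170)&(v<190)&(P[...,2]>.05)&(P[...,2]<.064)&(P[...,0]<.66)
L=np.c_[P[m][:,:2]@X,P[m][:,:2]@Y]; s=L[L[:,0]<np.percentile(L[:,0],3)+.012]
print("bar loc",s.mean(0),np.percentile(s,[2,98],0)); 
m=(u>170)&(u<188)&(v>168)&(v<184)&(P[...,2]>.055)&(P[...,2]<.064); T=np.c_[P[m][:,:2]@X,P[m][:,:2]@Y]
print("tab loc",np.percentile(T,[3,50,97],0))
m=(u>145)&(u<255)&(v>50)&(v<172)&(P[...,2]>.16)&(P[...,2]<.18); T=np.c_[P[m][:,:2]@X,P[m][:,:2]@Y]
print("rear loc",np.percentile(T,[.5,50,99.5],0))
h=q[2]; print(rows_to([h[0],h[1],.2],93))
E
```

```text
[[0.6086 0.1336 0.058 ]
 [0.6137 0.0299 0.058 ]
 [0.6111 0.0819 0.058 ]]
bar loc [0.61583622 0.05390045] [[0.61120809 0.00080516]
 [0.62135509 0.105125  ]]
tab loc [[0.62576218 0.15199931]
 [0.64431127 0.16825854]
 [0.66534574 0.1845582 ]]
rear loc [[ 0.84618668 -0.03643732]
 [ 0.89305621  0.08738475]
 [ 0.94592468  0.21108293]]
(array([ 19.98, -16.82,   1.48]), array([-1.000e-02, -1.000e-02, -1.196e+01]))
```

```bash
python3 -m creep '[40,20,-16.8,1.5,0,0,-12,40,20,-16.8,1.5,0,0,-12,40,20,-16.8,1.5,0,0,-12,40,20,-16.8,1.5,0,0,-12,40,20,-16.8,1.5,0,0,-12,40,20,-16.8,1.5,0,0,-12,40,20,-16.8,1.5,0,0,-12,40,20,-16.8,1.5,0,0,-12,40,20,-16.8,1.5,0,0,-12,40,20,-16.8,1.5,0,0,-12,40,20,-16.8,1.5,0,0,-12,40,20,-16.8,1.5,0,0,-12]'
python3 -c "
from h import *
print(rows_to([.6124,.0857,.17],93))"
```

```text
time_s: 1.4
tool_pos: [0.5239, -0.0788, 0.2102]
tool_rot: [180.0, 0.0, 93.2]
force: [0.3, -1.3, 0.2]
grip_width: 0.0398
grasp_force: 0.0
(array([5.31, 3.25, 1.34]), array([0.  , 0.01, 0.04]))
```

```bash
python3 -m creep '[40,5.3,3.25,1.35,0,0,0,40,5.3,3.25,1.35,0,0,0,40,5.3,3.25,1.35,0,0,0,40,5.3,3.25,1.35,0,0,0,40,5.3,3.25,1.35,0,0,0,40,5.3,3.25,1.35,0,0,0]'
python3 - <<'E'
from h import *
cam("wrist","w1.png"); print(rows_to([.6124,.0857,.058],93), tool()[0])
c=cam("wrist");P=cloud(c);X,Y=tray_axes();L=np.c_[P[...,:2].reshape(-1,2)@X,P[...,:2].reshape(-1,2)@Y,P[...,2].ravel()]
s=L[(L[:,2]>.05)&(L[:,2]<.064)&(L[:,0]>.59)&(L[:,0]<.64)&(L[:,1]>-.02)&(L[:,1]<.13)];print(len(s),np.percentile(s,[2,50,98],0) if len(s) else 0)
E
```

```text
time_s: 2.0
tool_pos: [0.6113, 0.0849, 0.1688]
tool_rot: [-179.9, -0.0, 93.4]
force: [0.7, -1.1, -0.2]
grip_width: 0.0398
grasp_force: 0.0
(array([0.09, 0.04, 3.71]), array([-0.01,  0.01,  0.04])) [0.61149343 0.08305411 0.16921332]
2188 [[0.61203456 0.0139076  0.05636448]
 [0.61769363 0.07275282 0.05956675]
 [0.63798925 0.10652396 0.06134356]]
```

View pics/w1.png

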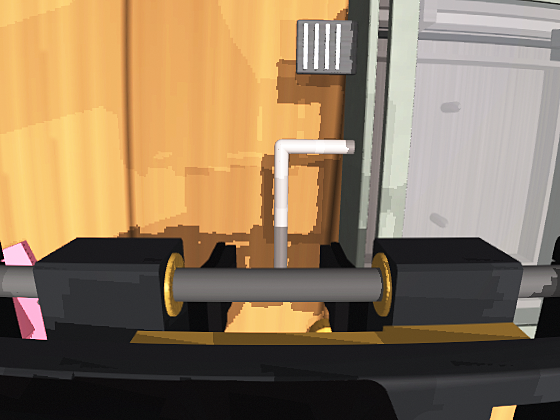

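The bar (column 281) sits between the fingertips (225 and 335); the tab is at (325,46). Descend and grip.

```bash
python3 -m creep '[40,0.05,0.05,1.5,0,0,0,40,0.05,0.05,2.8,0,0,0,40,0.05,0.05,3.7,0,0,0,40,0.05,0.05,3.7,0,0,0,0,0.05,0.05,3.7,0,0,0,0,0.05,0.05,3.7,0,0,0,0,0.05,0.05,3.7,0,0,0,0,0.05,0.05,3.7,0,0,0,0,0.05,0.05,3.7,0,0,0]' 40
```

```text
time_s: 3.0
tool_pos: [0.6136, 0.0853, 0.0596]
tool_rot: [179.9, 0.0, 93.2]
force: [-1.0, 0.1, 5.0]
grip_width: 0.0086
grasp_force: 40.1
```

```bash
python3 -m creep '[0,0,-0.3,0,0,0,0,0,0,-1,0,0,0,0,0,0,-1.8,0,0,0,0,0,0,-2.6,0,0,0,0,0,0,-3.3,0,0,0,0,0,0,-3.8,0,0,0,0,0,0,-4.1,0,0,0,0,0,0,-4.3,0,0,0,0,0,0,-4.45,0,0,0,0,0,0,-4.5,0,0,0,0]'
```

```text
time_s: 4.0
tool_pos: [0.4788, 0.0782, 0.0596]
tool_rot: [179.9, -0.0, 93.3]
force: [1.9, 1.9, 6.8]
grip_width: 0.0091
grasp_force: 40.0
```

```bash
python3 -m creep '[0,0,-0.08,0,0,0,0,0,0,-0.16,0,0,0,0,0,0,-0.22,0,0,0,0,0,0,-0.22,0,0,0,0]'
```

```text
time_s: 4.4
tool_pos: [0.4767, 0.0781, 0.0597]
tool_rot: [179.3, -0.1, 93.2]
force: [14.6, 2.1, -8.4]
grip_width: 0.0087
grasp_force: 40.0
```

```bash
python3 -m creep '[0,0,-0.08,0,0,0,0,0,0,-0.08,0,0,0,0]'; python3 -m creep '[0,0,0.12,0,0,0,0,0,0,0.24,0,0,0,0,0,0,0.24,0,0,0,0]'
```

```text
time_s: 4.6
tool_pos: [0.4766, 0.0781, 0.0597]
tool_rot: [179.0, -0.2, 93.2]
force: [22.5, 3.8, -16.3]
grip_width: 0.0088
grasp_force: 40.0
time_s: 4.9
tool_pos: [0.4775, 0.0782, 0.0596]
tool_rot: [179.9, -0.0, 93.3]
force: [1.7, 1.1, 8.0]
grip_width: 0.0085
grasp_force: 40.0
```

```bash
python3 -m creep '[0,0,0.1,0,0,0,0,0,0,0.2,0,0,0,0,0,0,0.2,0,0,0,0]'; python3 -m creep '[0,0,-0.13,0,0,0,0,30,0,-0.13,0,0,0,0,40,0,-0.13,0,0,0,0,40,0,-0.13,0,0,0,0,40,0,-0.13,0,0,0,0]'
```

```text
time_s: 5.2
tool_pos: [0.4811, 0.0783, 0.0595]
tool_rot: [-179.8, 0.0, 93.3]
force: [-5.6, 0.4, 15.8]
grip_width: 0.0087
grasp_force: 40.0
time_s: 5.7
tool_pos: [0.4778, 0.0773, 0.058]
tool_rot: [-179.9, 0.0, 93.2]
force: [-0.1, -0.6, 0.5]
grip_width: 0.0327
grasp_force: 0.0
```

```bash
python3 -m creep '[40,0,0,-1.5,0,0,0,40,0,0,-3,0,0,0,50,0,0,-5,0,0,0,50,-13.5,3.45,-4,0,0,4.3,50,-13.5,3.45,-4,0,0,4.3,50,-13.5,3.45,-4,0,0,4.3,50,-13.5,3.45,-4,0,0,4.3,50,-13.5,3.45,-4,0,0,4.3,50,-13.5,3.45,-4,0,0,4.3,50,-13.5,3.45,-4,0,0,4.3,50,-13.5,3.45,-4,0,0,4.3,50,-13.5,3.45,-4,0,0,4.3]'
python3 -m creep '[50,0,0,0,0,0,0]'
python3 - <<'E'
from h import *
print(tool()[0])
c=cam("wrist","w2.png");P=cloud(c)
def fit(m,n):
    q=P[m]; r=cv2.minAreaRect((q[:,:2]*1000).astype(np.float32));print(n,m.sum(),q.mean(0).round(4),np.round(r,1) if 0 else r)
b=(abs(P[...,0]-.604)<.08)&(abs(P[...,1]+.322)<.08)
fit(b&(P[...,2]>.048)&(P[...,2]<.058),"grip")
fit(b&(P[...,2]>.004)&(P[...,2]<.012),"plate")
print(rows_to([.604,-.322,.12],67.6))
# tray from top
c=cam("top","top2.png");P=cloud(c);X,Y=tray_axes()
L=np.c_[P[...,:2].reshape(-1,2)@X,P[...,:2].reshape(-1,2)@Y,P[...,2].ravel()]
s=L[(abs(L[:,0]-.609)<.05)&(abs(abs(L[:,1]-.0535)-.045)<.012)&(L[:,2]>.026)&(L[:,2]<.05)];print(len(s),s.round(4)[:40])
s=L[(L[:,0]>.45)&(L[:,0]<.56)&(abs(L[:,1]-.0535)<.1)&(L[:,2]>.08)&(L[:,2]<.09)];print("panel",np.percentile(s,[3,50,97],0))
cv2.imwrite("pics/crop2.png",cv2.resize(c["color"][130:270,150:290,::-1],None,fx=4,fy=4,interpolation=cv2.INTER_CUBIC))
E
```

```text
time_s: 6.9
tool_pos: [0.6034, -0.3279, 0.1765]
tool_rot: [-179.9, 0.2, 67.0]
force: [0.4, -0.4, -0.3]
grip_width: 0.0498
grasp_force: 0.0
time_s: 7.0
tool_pos: [0.6035, -0.3255, 0.1765]
tool_rot: [-179.9, 0.1, 67.1]
force: [0.1, 1.0, -0.6]
grip_width: 0.05
grasp_force: 0.0
[ 0.60354504 -0.32545833  0.17648252]
grip 1212 [ 0.6057 -0.3224  0.0532] ((605.120849609375, -323.52685546875), (50.40048599243164, 13.87084674835205), 67.1445083618164)
plate 10832 [ 0.6067 -0.3198  0.0084] ((605.0496215820312, -323.720947265625), (121.12068176269531, 80.59481048583984), 67.54708862304688)
(array([0. , 0. , 1.9]), array([-0.03, -0.01, -0.05]))
56 [[0.6561 0.0071 0.0411]
 [0.6532 0.0073 0.0416]
 [0.6504 0.0075 0.041 ]
 [0.6478 0.0077 0.0399]
 [0.6453 0.008  0.0382]
 [0.6436 0.0085 0.033 ]
 [0.6439 0.0058 0.0304]
 [0.6399 0.0085 0.0371]
 [0.6406 0.0059 0.0322]
 [0.6357 0.0083 0.0435]
 [0.636  0.0057 0.041 ]
 [0.6329 0.0086 0.0433]
 [0.6339 0.0061 0.0373]
 [0.6299 0.0087 0.0439]
 [0.6309 0.0062 0.038 ]
 [0.627  0.0089 0.0441]
 [0.6282 0.0065 0.0373]
 [0.6244 0.0092 0.0431]
 [0.625  0.0066 0.0387]
 [0.6216 0.0094 0.0429]
 [0.6223 0.0068 0.038 ]
 [0.6197 0.0098 0.038 ]
 [0.6183 0.0067 0.0443]
 [0.616  0.007  0.0416]
 [0.6135 0.0073 0.0397]
 [0.6106 0.0075 0.04  ]
 [0.6078 0.0077 0.0399]
 [0.6079 0.0142 0.0265]
 [0.6046 0.0078 0.0418]
 [0.6019 0.0081 0.041 ]
 [0.604  0.0059 0.0281]
 [0.5988 0.0082 0.0425]
 [0.6011 0.0061 0.0284]
 [0.5966 0.0085 0.0395]
 [0.5965 0.0058 0.0384]
 [0.5938 0.0087 0.0394]
 [0.5934 0.0059 0.0403]
 [0.5919 0.0092 0.034 ]
 [0.5905 0.0061 0.0404]
 [0.5881 0.0091 0.0393]]
panel [[ 0.53111919 -0.031072    0.08074623]
 [ 0.53384802  0.05849983  0.08453309]
 [ 0.53705002  0.14735336  0.08888339]]
```

View pics/w2.png

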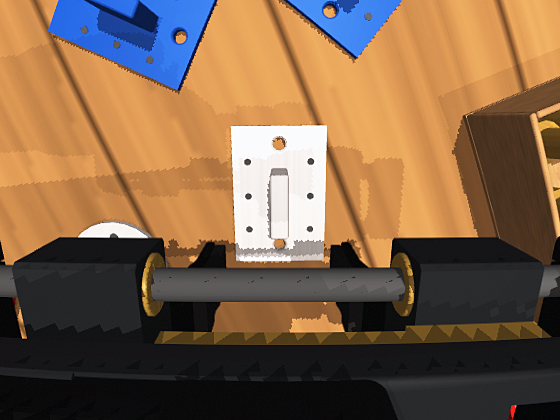

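View pics/crop2.png

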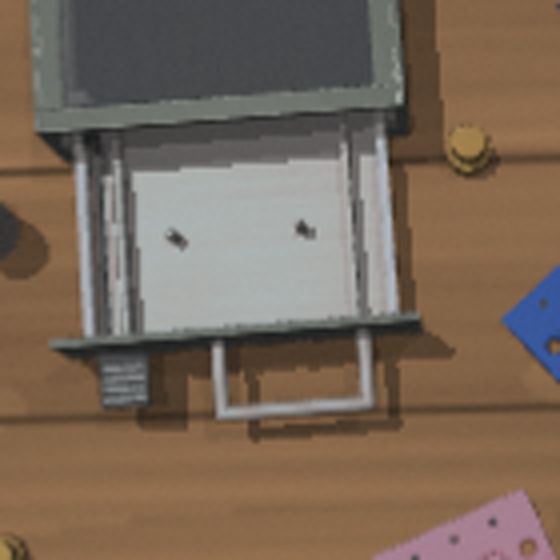

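The wrist view shows the white-lit aluminium template with its grip block at (280,203), between the fingers. The crop shows the pins at (175,238) and (304,229), with the tray out. Grasp now.

```bash
python3 -m creep '[50,0.08,0.02,1.5,0,0,-0.05,50,0.08,0.02,3,0,0,-0.05,50,0.08,0.02,4.1,0,0,-0.05,50,0.08,0.02,4.45,0,0,-0.05,50,0.08,0.02,4.45,0,0,-0.05,0,0.08,0.02,4.45,0,0,-0.05,0,0.08,0.02,4.45,0,0,-0.05,0,0.08,0.02,4.45,0,0,-0.05,0,0.08,0.02,4.45,0,0,-0.05,0,0.08,0.02,4.45,0,0,-0.05]' 40
python3 -m creep '[0,0,0,-1,0,0,0,0,0,0,-2.5,0,0,0,0,0,0,-4,0,0,0,0,0,0,-4,0,0,0]'
python3 - <<'E'
from h import *
c=cam("top");P=cloud(c);X,Y=tray_axes()
L=np.c_[P[...,:2].reshape(-1,2)@X,P[...,:2].reshape(-1,2)@Y,P[...,2].ravel()]
for zz in (.018,.03,.043):
  q=on_plane(c,[[150+175/4,130+238/4],[150+304/4,130+229/4]],zz);print(zz,q.round(4),np.linalg.norm(q[1]-q[0]),((q[0]+q[1])/2)[:2]@np.c_[X,Y])
s=L[(L[:,0]>.55)&(L[:,0]<.65)&(L[:,2]>.036)&(L[:,2]<.044)&(abs(L[:,1]-.088)<.1)]
for lo in (-.02,.14): 
  t=s[(s[:,1]>lo)&(s[:,1]<lo+.06)];print("wall",len(t),np.percentile(t[:,1],[3,50,97]) if len(t) else 0)
u,v=np.meshgrid(np.arange(560),np.arange(420))
m=(L[:,2]>.08)&(L[:,2]<.09)&(L[:,0]>.5)&(L[:,0]<.56)&(L[:,1]>-.08)&(L[:,1]<.25)
p=np.polyfit(P.reshape(-1,3)[m][:,1],P.reshape(-1,3)[m][:,0],1);print("panel yaw",np.degrees(np.arctan(-p[0])),np.percentile(L[m],[1,50,99],0))
print(rows_to([.6,.12,.2],93))
E
```

```text
time_s: 8.1
tool_pos: [0.6066, -0.3191, 0.0458]
tool_rot: [179.9, 0.0, 67.7]
force: [-0.1, 0.2, 0.3]
grip_width: 0.0179
grasp_force: 0.0
time_s: 8.5
tool_pos: [0.6103, -0.3201, 0.1731]
tool_rot: [179.3, 0.1, 67.7]
force: [1.4, -0.2, -1.5]
grip_width: 0.0139
grasp_force: 40.0
0.018 [[0.6038 0.1641 0.018 ]
 [0.6078 0.0722 0.018 ]] 0.09202468842822296 [0.6111176 0.0862974]
0.03 [[0.6016 0.1623 0.03  ]
 [0.6056 0.0712 0.03  ]] 0.09118695783597261 [0.60890278 0.08497311]
0.043 [[0.5993 0.1603 0.043 ]
 [0.6033 0.0701 0.043 ]] 0.0902794163610347 [0.6065034  0.08353846]
wall 47 [0.00579355 0.007671   0.00942289]
wall 60 [0.16640929 0.16855108 0.18123048]
panel yaw 2.9361172862642757 [[ 0.53093764 -0.03322683  0.08030333]
 [ 0.53388596  0.0878807   0.08447614]
 [ 0.53733206  0.2100178   0.08960598]]
(array([13.45, -5.81, -1.08]), array([ 0.07,  0.02, -4.21]))
```

```bash
python3 -m creep '[0,0.5,-0.2,-0.25,0,0,0,0,1.5,-0.6,-0.25,0,0,-0.4,0,2.8,-1.2,-0.25,0,0,-0.8,0,4.2,-1.8,-0.25,0,0,-1.3,0,5.6,-2.4,-0.25,0,0,-1.8,0,7,-3,-0.25,0,0,-2.3,0,8.4,-3.6,-0.25,0,0,-2.8,0,9.8,-4.2,-0.25,0,0,-3.3,0,11.2,-4.8,-0.25,0,0,-3.7,0,12.4,-5.3,-0.25,0,0,-4,0,13.1,-5.6,-0.25,0,0,-4.2,0,13.45,-5.75,-0.25,0,0,-4.2]'
python3 -m creep '[0,0,0,0,0,0,0,0,0,0,0,0,0,0]'
python3 - <<'E'
from h import *
c=cam("wrist","w3.png");P=cloud(c);p,R=tool();print(p,R.as_euler("xyz",degrees=True))
Q=R.inv().apply(P.reshape(-1,3)-p); print("tool-frame plate z hist",np.histogram(Q[(abs(Q[:,0])<.08)&(abs(Q[:,1])<.06)][:,2],bins=np.arange(0,.12,.005)))
cam("side","s3.png")
E
```

```text
time_s: 9.75
tool_pos: [0.5968, 0.1245, 0.1709]
tool_rot: [-179.8, -0.1, 93.3]
force: [0.6, 0.1, -2.2]
grip_width: 0.0138
grasp_force: 40.0
time_s: 9.95
tool_pos: [0.5992, 0.1182, 0.1716]
tool_rot: [-179.9, 0.1, 92.9]
force: [-0.5, -0.5, -2.5]
grip_width: 0.0134
grasp_force: 40.0
[0.59953224 0.11745209 0.17185347] [-1.79922558e+02  1.00596935e-01  9.27764631e+01]
tool-frame plate z hist (array([1818,  271,  253,  214,  138,   73,   76,   63, 5742, 8570,   25,
          0,    0,    0,    0,    0,    0,    0,    0,    0,    0,    0,
          0]), array([0.   , 0.005, 0.01 , 0.015, 0.02 , 0.025, 0.03 , 0.035, 0.04 ,
       0.045, 0.05 , 0.055, 0.06 , 0.065, 0.07 , 0.075, 0.08 , 0.085,
       0.09 , 0.095, 0.1  , 0.105, 0.11 , 0.115]))
```

View pics/w3.png

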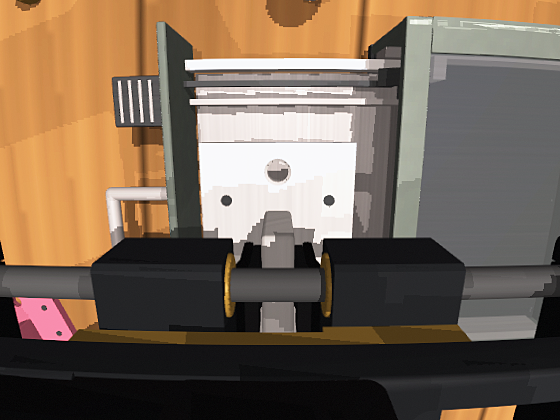

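The wrist view shows the template held level-looking over the tray, its hole at (278,171), far edge at row 143, panel on the left and housing on the right. Next I fit the plate pose in the tool frame and locate the pins.

```bash
python3 - <<'E'
from h import *
c=cam("wrist");P=cloud(c);p,R=tool();H,W=P.shape[:2]
Q=R.inv().apply(P.reshape(-1,3)-p)
m=(abs(Q[:,0])<.08)&(abs(Q[:,1])<.06)&(Q[:,2]>.04)&(Q[:,2]<.051)
A=Q[m]; k=np.linalg.lstsq(np.c_[A[:,:2],np.ones(len(A))],A[:,2],rcond=None)[0];print("plane",k[:2]*57.3,k[2])
M=m.reshape(H,W).astype(np.uint8)
print("x max",np.percentile(A[:,0],99.8))
for x0 in (.02,.03,.04,.05):
  s=A[abs(A[:,0]-x0)<.002]; print(x0,s[:,1].min(),s[:,1].max())
for y0 in (-.03,0,.03):
  s=A[abs(A[:,1]-y0)<.002]; print("y",y0,s[:,0].max())
# hole: dark/invalid pixels near (278,171)
g=c["color"].mean(2); win=np.s_[155:188,260:296]; hm=(M[win]==0); print(hm.sum()); yy,xx=np.nonzero(hm); cu,cv_=xx.mean()+260,yy.mean()+155
zw=(p+R.apply([.045,0,k[2]]))[2]
h=on_plane(c,[[cu,cv_]],zw)[0]; print("hole px",cu,cv_,"world",h,"tool",R.inv().apply(h-p))
print(p)
# pin top pts seen through hole
X,Y=tray_axes(2.95)
L=np.c_[P[...,:2].reshape(-1,2)@X,P[...,:2].reshape(-1,2)@Y,P[...,2].ravel()]
s=L[(L[:,2]>.07)&(L[:,2]<.09)&(L[:,0]>.5)&(L[:,0]<.56)];print("panel",len(s),np.percentile(s[:,0],[1,50,99]))
s=L[(L[:,2]>.086)&(L[:,2]<.097)&(L[:,0]>.66)];print("housing",len(s),np.percentile(s[:,0],[.5,2,50]))
s=L[(L[:,2]>.036)&(L[:,2]<.045)&(L[:,1]>.12)&(L[:,0]>.55)&(L[:,0]<.65)];print("wall",len(s),np.percentile(s[:,1],[2,50,98]))
E
```

```text
plane [0.01929379 0.06304165] 0.04516822818029468
x max 0.05551498646839791
0.02 -0.04062920873003992 0.03934949219616483
0.03 -0.040540091204514614 0.03959787381604037
0.04 -0.040747690761975396 0.03949964085261526
0.05 -0.04022838814196276 0.03955741962716577
y -0.03 0.05552167802518665
y 0 0.05546993306302921
y 0.03 0.05552439653172223
319
hole px 277.1097178683386 170.79623824451411 world [0.59733516 0.15823939 0.12699843] tool [ 0.04088701 -0.00049805  0.04517355]
[0.59982041 0.11747969 0.17222139]
panel 3366 [0.53209995 0.53710044 0.5383877 ]
housing 42105 [0.67782527 0.67842905 0.73549554]
wall 2534 [0.16547576 0.19113154 0.19721414]
```

```bash
python3 -m creep '[0,-0.8,0,0,0,0,0,0,-2,0,0,0,0,0,0,-3.2,0,0,0,0,0,0,-4,0,0,0,0,0,0,-4,0,0,0,0,0,0,-4,0,0,0,0,0]'
python3 - <<'E'
from h import *
c=cam("wrist","w4.png");P=cloud(c);X,Y=tray_axes(2.95)
L=np.c_[P[...,:2].reshape(-1,2)@X,P[...,:2].reshape(-1,2)@Y,P[...,2].ravel()]
for y0 in (.0425,.1325):
  s=L[(abs(L[:,0]-.61)<.02)&(abs(L[:,1]-y0)<.02)&(L[:,2]>.024)&(L[:,2]<.047)]
  print(y0,len(s))
  for a,b in((.024,.03),(.03,.036),(.036,.04),(.04,.047)):
    t=s[(s[:,2]>a)&(s[:,2]<b)]
    if len(t): print(a,len(t),t.mean(0),t[:,0].min(),t[:,0].max(),t[:,1].min(),t[:,1].max())
print(tool()[0])
E
```

```text
time_s: 10.7
tool_pos: [0.6057, -0.0018, 0.1726]
tool_rot: [-180.0, 0.0, 92.7]
force: [0.2, 0.7, -2.4]
grip_width: 0.0139
grasp_force: 40.0
0.0425 91
0.024 2 [0.61092593 0.04202055 0.02926525] 0.6082581696399841 0.6135936816050684 0.039411884528538874 0.04462920617545872
0.03 5 [0.61013925 0.04222673 0.03411386] 0.6081789275898751 0.6156264690802108 0.039344999367060186 0.04433903902514935
0.036 41 [0.61186338 0.04220893 0.03814823] 0.6081667034878118 0.6156110763624657 0.03922997274428265 0.0457155004403483
0.04 43 [0.61189912 0.04297518 0.04215576] 0.6095729572738353 0.6139762589482229 0.040569414538524674 0.04558682820528267
0.1325 0
[ 6.05594537e-01 -5.24059641e-05  1.72648866e-01]
```

View pics/w4.png

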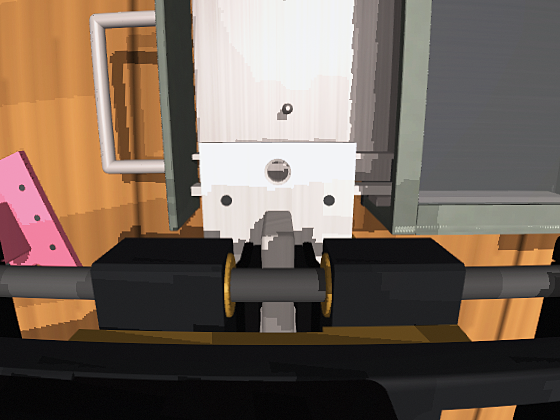

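The right pin is seen at (287,108), local (0.612, 0.043), matching the expected geometry. Go above the pins.

```bash
python3 -c "
from h import *
print(rows_to([.6068,.1237,.125],92.95),tool()[0])"
```

```text
(array([4.12, 0.25, 1.59]), array([-0.  , -0.01, -0.01])) [ 6.05594537e-01 -5.24059641e-05  1.72648866e-01]
```

```bash
python3 -m creep '[0,0.8,0.05,0,0,0,0,0,2,0.12,0,0,0,0,0,3.2,0.2,0,0,0,0,0,4,0.25,0.5,0,0,0,0,4.12,0.25,1.1,0,0,0,0,4.12,0.25,1.6,0,0,0,0,4.12,0.25,1.6,0,0,0,0,4.12,0.25,1.6,0,0,0]'
python3 - <<'E'
from h import *
c=cam("wrist");P=cloud(c);p,R=tool();H,W=P.shape[:2]
o=env.get_obs();print(p,o["tool_rot"],o["joint_velocities"].round(1))
Q=R.inv().apply(P.reshape(-1,3)-p)
m=(abs(Q[:,0])<.08)&(abs(Q[:,1])<.06)&(Q[:,2]>.04)&(Q[:,2]<.051);A=Q[m]
s=A[(A[:,0]>.02)&(A[:,0]<.053)]
ctr=[np.percentile(A[:,0],99.9)-.06,(s[:,1].min()+s[:,1].max())/2,.053]; w=p+R.apply(ctr);print("ctr tool",ctr,"world",w)
print("off by (tool units)",R.inv().apply(np.array([.6066,.1194,w[2]])-w)/.03)
X,Y=tray_axes(2.95);L=np.c_[P[...,:2].reshape(-1,2)@X,P[...,:2].reshape(-1,2)@Y,P[...,2].ravel()]
s=L[(abs(L[:,0]-.612)<.008)&(abs(L[:,1]-.133)<.008)&(L[:,2]>.022)&(L[:,2]<.047)];print("pin",len(s),s.mean(0) if len(s) else 0)
cv2.imwrite("pics/c5.png",cv2.resize(c["color"][130:240,200:360,::-1],None,fx=4,fy=4))
E
```

```text
time_s: 11.55
tool_pos: [0.6069, 0.1231, 0.1245]
tool_rot: [-180.0, 0.0, 92.9]
force: [0.7, 0.2, -3.0]
grip_width: 0.0134
grasp_force: 40.0
[0.60744263 0.12314717 0.12519213] [1.79955258e+02 1.17982257e-02 9.28678905e+01] [ 0.2 -0.6 -0.2 -0.4 -0.1 -0.1 -0.1]
ctr tool [np.float64(-0.004344953254408625), np.float64(-0.0009553712457087034), 0.053] world [0.60674773 0.11875103 0.0721923 ]
off by (tool units) [ 2.18515108e-02 -3.83587300e-03 -7.49500970e-06]
pin 64 [0.61179309 0.13152313 0.04078077]
```

View pics/c5.png

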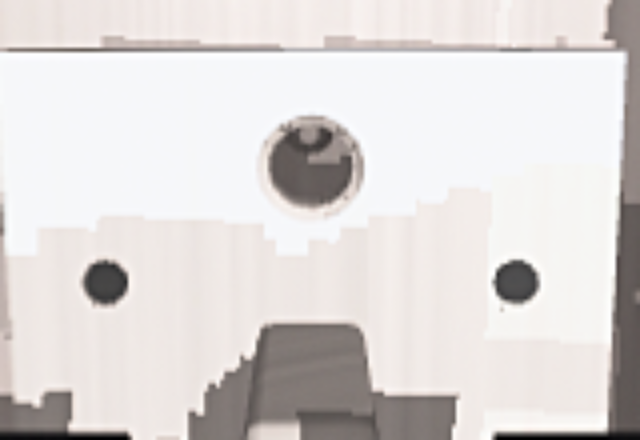

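The pin tip shows through the far hole, crop (310,132), centred on the hole. Lower slowly.

```bash
python3 -m creep '[0,0.02,0,0.3,0,0,0,0,0.02,0,0.6,0,0,0,0,0.02,0,0.85,0,0,0,0,0.02,0,1,0,0,0,0,0.02,0,1.1,0,0,0,0,0.02,0,1.2,0,0,0,0,0.02,0,1.3,0,0,0,0,0.02,0,1.4,0,0,0,0,0.02,0,1.4,0,0,0]'
```

```text
time_s: 12.5
tool_pos: [0.6066, 0.1244, 0.0822]
tool_rot: [-180.0, 0.0, 92.9]
force: [-0.9, -0.1, -2.2]
grip_width: 0.0136
grasp_force: 40.0
```

Both pins are in, since there is no contact force with the underside at about 29 mm. Continue to the floor.

```bash
python3 -m creep '[0,0,0,0.1,0,0,0,0,0,0,0.2,0,0,0,0,0,0,0.28,0,0,0,0,0,0,0.34,0,0,0,0,0,0,0.4,0,0,0,0,0,0,0.4,0,0,0]'
```

```text
time_s: 13.1
tool_pos: [0.6074, 0.1246, 0.0715]
tool_rot: [179.9, 0.0, 92.9]
force: [-0.9, -0.4, 1.9]
grip_width: 0.0134
grasp_force: 40.0
```

```bash
python3 -m creep '[0,0,0,0.03,0,0,0,0,0,0,0.03,0,0,0,15,0,0,0.03,0,0,0,20,0,0,0.03,0,0,0,30,0,0,0.03,0,0,0,30,0,0,0.03,0,0,0]'
python3 -m creep '[30,0,0,-1,0,0,0,30,0,0,-2.5,0,0,0,30,0,0,-4,0,0,0,0,-4,0,-4.5,0,0,0,0,-4,0,-4.5,0,0,0,0,-4,0,-4.5,0,0,0,0,-4,0,-4.5,0,0,0]'
python3 - <<'E'
from h import *
c=cam("wrist","w6.png");P=cloud(c);X,Y=tray_axes(2.95)
L=np.c_[P[...,:2].reshape(-1,2)@X,P[...,:2].reshape(-1,2)@Y,P[...,2].ravel()]
m=(abs(L[:,0]-.612)<.045)&(abs(L[:,1]-.088)<.065)&(L[:,2]>.02)&(L[:,2]<.034)
A=L[m];k=np.linalg.lstsq(np.c_[A[:,:2]-[.612,.088],np.ones(len(A))],A[:,2],rcond=None)[0];print(len(A),k[:2]*57.3,k[2],np.percentile(A,[1,99],0))
for y0 in (.043,.133):
  s=L[(abs(L[:,0]-.612)<.01)&(abs(L[:,1]-y0)<.01)&(L[:,2]>.034)&(L[:,2]<.047)];print("pin",len(s),s.mean(0) if len(s) else 0)
o=tool();print(o[0])
# tab
s=L[(L[:,0]<.53)&(L[:,1]>.13)&(L[:,2]>.055)&(L[:,2]<.065)];print("tab",len(s),np.percentile(s,[2,50,98],0) if len(s) else 0)
c=cam("top");P=cloud(c);L=np.c_[P[...,:2].reshape(-1,2)@X,P[...,:2].reshape(-1,2)@Y,P[...,2].ravel()]
s=L[(L[:,0]<.53)&(L[:,0]>.45)&(L[:,1]>.14)&(L[:,1]<.2)&(L[:,2]>.055)&(L[:,2]<.065)];print("tab top",len(s),np.percentile(s,[2,50,98],0))
E
```

```text
time_s: 13.7
tool_pos: [0.6067, 0.1245, 0.0695]
tool_rot: [-180.0, 0.0, 92.9]
force: [-0.1, -0.1, -0.3]
grip_width: 0.0264
grasp_force: 0.0
time_s: 14.4
tool_pos: [0.6135, -0.0014, 0.2048]
tool_rot: [180.0, 0.2, 92.5]
force: [-0.1, 0.6, -0.3]
grip_width: 0.0061
grasp_force: 0.0
10396 [-0.04268569  0.11081551] 0.026433343693402892 [[0.57400826 0.02969534 0.02451628]
 [0.65281198 0.13019392 0.02831071]]
pin 75 [0.61294238 0.04308742 0.03983227]
pin 0 0
[0.61315618 0.0022809  0.2046098 ]
tab 0 0
tab top 166 [[0.49198537 0.15240215 0.05610896]
 [0.51046204 0.16874866 0.06048927]
 [0.52916169 0.18471493 0.06411815]]
```

View pics/w6.png

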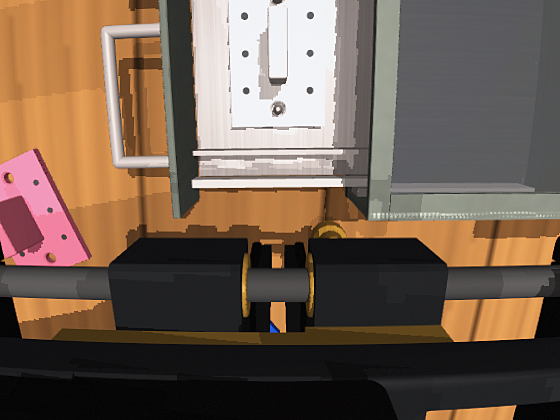

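The template top lies level at 26.4 mm (18+8) and the near pin is through its hole at (278,109), so it is seated. Go above the tab.

```bash
python3 -c "
from h import *
print(rows_to([.5016,.1946,.15],92.95),tool()[0])"
```

```text
(array([ 6.51, -3.38,  1.82]), array([-0.  , -0.01, -0.01])) [0.61288542 0.00477257 0.20455594]
```

```bash
python3 -m creep '[0,6.5,-3.4,0.5,0,0,0,0,6.5,-3.4,0.5,0,0,0,0,6.5,-3.4,1,0,0,0,0,6.5,-3.4,1.8,0,0,0,0,6.5,-3.4,1.8,0,0,0,0,6.5,-3.4,1.8,0,0,0,0,6.5,-3.4,1.8,0,0,0,0,6.5,-3.4,1.8,0,0,0]'
python3 - <<'E'
from h import *
p,R=tool();X,Y=tray_axes(2.95);print(p,p[:2]@X,p[:2]@Y,rows_to([.5016,.1946,.084],92.95))
E
```

```text
time_s: 15.3
tool_pos: [0.5017, 0.1941, 0.1511]
tool_rot: [180.0, 0.0, 92.9]
force: [-0.7, 1.2, 0.3]
grip_width: 0.0004
grasp_force: 0.0
[0.50173355 0.19411537 0.15111774] 0.5110587124146977 0.16803668326108806 (array([ 0.02, -0.01,  2.24]), array([ 0.01,  0.  , -0.  ]))
```

```bash
python3 -m creep '[0,0,0,1,0,0,0,0,0,0,1.9,0,0,0,0,0,0,2.2,0,0,0,0,0,0,2.4,0,0,0,0,0,0,2.5,0,0,0,0,0,0,2.6,0,0,0,0,0,0,2.63,0,0,0,0,0,0,2.63,0,0,0]'
```

```text
time_s: 16.1
tool_pos: [0.5034, 0.194, 0.0742]
tool_rot: [179.7, 0.0, 92.9]
force: [-1.6, -3.0, 9.6]
grip_width: 0.0006
grasp_force: 4.5
```

```bash
python3 -m creep '[0,0,0.15,0,0,0,0,0,0,0.3,0,0,0,0,0,0,0.5,0,0,0,0,0,0,0.75,0,0,0,0,0,0,1,0,0,0,0,0,0,1.2,0,0,0,0]'
```

```text
time_s: 16.7
tool_pos: [0.5393, 0.1959, 0.0743]
tool_rot: [179.8, 0.0, 92.9]
force: [-2.4, -2.1, 10.0]
grip_width: 0.0006
grasp_force: 4.7
```

```bash
python3 -m creep '[0,0,0.4,0,0,0,0,0,0,0.9,0,0,0,0,0,0,1.4,0,0,0,0,0,0,1.9,0,0,0,0,0,0,2.4,0,0,0,0,0,0,2.8,0,0,0,0,0,0,3.05,0,0,0,0,0,0,3.2,0,0,0,0,0,0,3.2,0,0,0,0]'; python3 -m creep '[0,0,0.1,0,0,0,0,0,0,0.2,0,0,0,0,0,0,0.3,0,0,0,0,0,0,0.3,0,0,0,0]'
```

```text
time_s: 17.6
tool_pos: [0.6359, 0.2009, 0.0744]
tool_rot: [179.7, -0.0, 92.9]
force: [0.6, -1.4, 6.0]
grip_width: 0.0002
grasp_force: 2.8
time_s: 18.0
tool_pos: [0.6422, 0.2021, 0.0743]
tool_rot: [180.0, -0.0, 92.9]
force: [-4.9, -1.4, 9.0]
grip_width: 0.0001
grasp_force: 4.7
```

```bash
python3 -m creep '[0,0,0.1,0,0,0,0,0,0,0.2,0,0,0,0,0,0,0.3,0,0,0,0,0,0,0.3,0,0,0,0]';  python3 -c "
from h import *
c=cam('top','t7.png')
P=cloud(c);X,Y=tray_axes(2.95);L=np.c_[P[...,:2].reshape(-1,2)@X,P[...,:2].reshape(-1,2)@Y,P[...,2].ravel()]
s=L[(L[:,1]>-.01)&(L[:,1]<.12)&(L[:,0]<.665)&(L[:,0]>.5)&(L[:,2]>.045)&(L[:,2]<.066)];print(np.percentile(s,[2,50],0))"
```

```text
time_s: 18.4
tool_pos: [0.6489, 0.2032, 0.0743]
tool_rot: [-179.8, -0.0, 93.0]
force: [-9.7, -2.0, 14.1]
grip_width: 0.0007
grasp_force: 9.4
[[ 0.61460398 -0.0008625   0.05348828]
 [ 0.6224853   0.04082407  0.05901281]]
```

```bash
python3 -m creep '[0,0,0.1,0,0,0,0,0,0,0.2,0,0,0,0,0,0,0.2,0,0,0,0]'; python3 -m creep '[0,0,0.1,0,0,0,0,0,0,0.15,0,0,0,0,0,0,0.15,0,0,0,0]'
```

```text
time_s: 18.75
tool_pos: [0.6492, 0.2033, 0.0742]
tool_rot: [-179.1, 0.2, 93.1]
force: [-27.4, -6.7, 23.6]
grip_width: 0.0004
grasp_force: 20.3
time_s: 19.05
tool_pos: [0.6494, 0.2033, 0.0742]
tool_rot: [-178.6, 0.3, 93.1]
force: [-38.8, -9.5, 32.3]
grip_width: 0.0004
grasp_force: 29.1
```

```bash
python3 -m creep '[0,0,-0.3,-0.1,0,0,0,0,0,-0.35,-0.4,0,0,0,0,0,-0.35,-1,0,0,0,0,0,-0.4,-2,0,0,0,0,0,-0.4,-3.5,0,0,0,0,-2,-0.4,-4.5,0,0,0,0,-2,-0.4,-4.5,0,0,0,0,-2,-0.4,-4.5,0,0,0]'
python3 - <<'E'
from h import *
cam("side","s8.png")
c=cam('top')
cv2.imwrite("pics/t8.png",cv2.resize(c["color"][30:310,20:420,::-1],None,fx=2,fy=2))
P=cloud(c);X,Y=tray_axes(2.95);L=np.c_[P[...,:2].reshape(-1,2)@X,P[...,:2].reshape(-1,2)@Y,P[...,2].ravel()]
s=L[(L[:,1]>.15)&(L[:,1]<.187)&(L[:,0]<.68)&(L[:,0]>.6)&(L[:,2]>.055)&(L[:,2]<.065)];print("tab",np.percentile(s,[2,50,98],0))
s=L[(L[:,1]>.02)&(L[:,1]<.09)&(L[:,0]<.64)&(L[:,0]>.5)&(L[:,2]>.045)&(L[:,2]<.066)];print("bar",np.percentile(s,[2,50,98],0))
E
```

```text
time_s: 19.85
tool_pos: [0.6555, 0.1371, 0.2095]
tool_rot: [179.7, 0.1, 92.5]
force: [-0.7, 0.0, -0.7]
grip_width: 0.0006
grasp_force: 0.0Traceback (most recent call last):
  File "<stdin>", line 6, in <module>
    return _quantile_unchecked(
        a, q, axis, out, overwrite_input, method, keepdims, weights)
    return _ureduce(a,
                    func=_quantile_ureduce_func,
    ...<5 lines>...
                    overwrite_input=overwrite_input,
                    method=method)
    r = func(a, **kwargs)
    result = _quantile(arr,
                       quantiles=q,
    ...<2 lines>...
                       out=out,
                       weights=wgt)
    slices_having_nans = np.isnan(arr[-1, ...])
                                  ~~~^^^^^^^^^
IndexError: index -1 is out of bounds for axis 0 with size 0
```

View pics/t8.png

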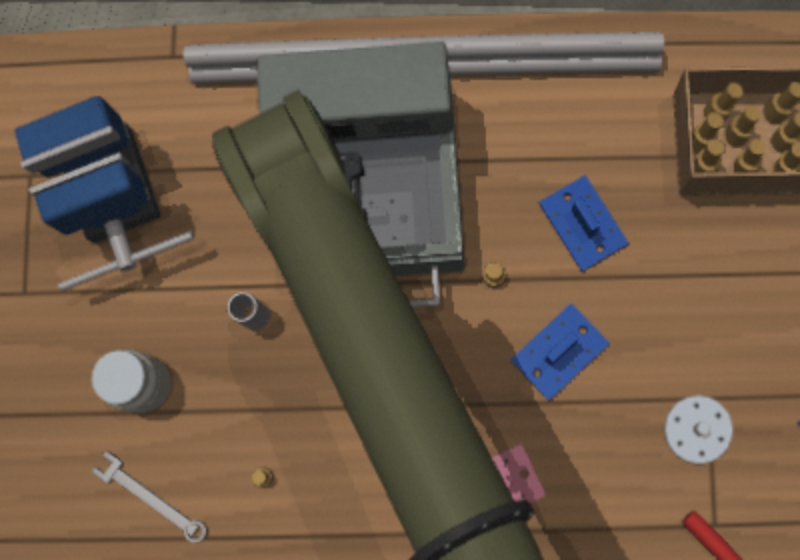

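The template is under the window at (385,215) and the tray looks home, but the arm blocks the rest. Move aside and measure.

```bash
python3 -m creep '[0,-11,-2,-1,0,0,0,0,-11,-2,-1,0,0,0,0,-11,-2,-1,0,0,0,0,-11,-2,-1,0,0,0,0,-11,-2,-1,0,0,0,0,-11,-2,-1,0,0,0,0,-11,-2,-1,0,0,0,0,-11,-2,-1,0,0,0,0,-11,-2,-1,0,0,0]'
python3 - <<'E'
from h import *
c=cam('top')
cv2.imwrite("pics/t9.png",cv2.resize(c["color"][40:230,110:290,::-1],None,fx=3.1,fy=3.1))
P=cloud(c);X,Y=tray_axes(3);L=np.c_[P[...,:2].reshape(-1,2)@X,P[...,:2].reshape(-1,2)@Y,P[...,2].ravel()]
def pr(n,s): print(n,len(s),np.percentile(s,[2,50,98],0).round(4).tolist() if len(s) else 0)
s=L[(L[:,1]>.15)&(L[:,1]<.187)&(L[:,0]<.68)&(L[:,0]>.6)&(L[:,2]>.055)&(L[:,2]<.064)];pr("tab",s)
s=L[(L[:,1]>.015)&(L[:,1]<.09)&(L[:,0]<.64)&(L[:,0]>.5)&(L[:,2]>.05)&(L[:,2]<.064)];pr("bar",s)
E
```

```text
time_s: 20.85
tool_pos: [0.6095, -0.1901, 0.2356]
tool_rot: [-179.9, -0.1, 92.9]
force: [-0.4, 0.4, 0.6]
grip_width: 0.0006
grasp_force: 0.0
tab 165 [[0.6294, 0.1518, 0.0553], [0.65, 0.1685, 0.0596], [0.6702, 0.1849, 0.0635]]
bar 96 [[0.614, 0.0169, 0.0536], [0.6187, 0.054, 0.0587], [0.6241, 0.0885, 0.0635]]
```

View pics/t9.png

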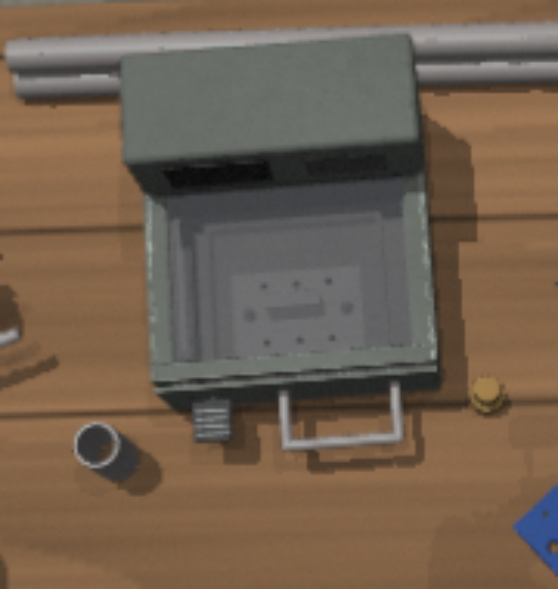

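The picture shows the tray home, with the tab at (212,420) and the template flat on both pins at (300,310) under the window. The bar has moved in about 4 mm from its slightly open start, and it met the hard stop.

```bash
python3 -c "
from cell import env
print(env.sign_off())"
```

```text
the job is handed in; nothing more can be done
None
```

The rectangular template lies flat on both pins, the tray is pushed fully home against its stop, and the job is handed in at about 21 s, with everything else left where it was as far as the last pictures show.

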